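# Mesh the finned head into the bench cooler

## Task

Pick up the finned aluminium head by its black grip bar and mesh it into the bench cooler, so that its four fins slide down into the four slots of the cooler's fin stack and its cover plate lies flat and fully home on the stack, about centred front to back. The stack is clamped somewhere along its sideways travel, so feel for the slots with light pressure rather than forcing it; keep hold of it until it is home, then let go, and do not disturb the other things on the worktop.

Things in the scene. Friction and masses are not known exactly. Their poses are not given: they have to be found in the camera images.
- head_center (a point): Centre of the loose finned head (about 0.5 kg): 41 mm above its fin tips, 41 mm below the top of its grip bar. x runs along fins and bar, y across them, z up. It starts standing on its fin tips. Black upright grip bar on top: 64 mm along x, 16 mm thick in y, from 38 to 82 mm above the fin tips, to be gripped across y. Same after a half turn.
- dock: Bed of the bench cooler, fixed to the worktop: grey, 112 mm along x, 176 mm along y, 10 mm tall, low dark rails on its edges up to 16 mm. Origin at the centre of its underside, on the worktop; x along the fins, y across, z up. The fin stack on it is clamped and does not give; its middle lies anywhere from -9 to +9 mm along y from the bed's middle, and this offset is not reported.
- cast: White plaster dental cast, 60 x 77 x 26 mm, loose bystander; origin at the centre of its underside.
- silicone: Purple silicone block, 30 x 42 x 22 mm, loose bystander; origin at the centre of its underside.
- box_strips: White flat carton, 46 x 71 x 22 mm, loose bystander; origin at the centre of its underside.
- head: The same head; origin at the centre of its underside (fin tips), axes as for its centre. Four fins under a cover plate: each 90 mm along x, 10 mm thick, 30 mm tall, centred at y = -36, -12, 12, 36 mm. Aluminium cover plate 96 (x) x 104 (y) x 8 mm, its top 38 mm above the fin tips.
- dock_top (a point): Point over the bed's middle at the height of the stack's fin tops, 48 mm above the worktop (slot floors: 16 mm). The aluminium stack is 90 mm along x, centred on the bed in x: three inner fins 10 mm thick between two end fins 20 mm thick; the four slots are 14 mm wide, centred 12 and 36 mm either side of the stack's own middle.
- dock_seat (a point): Where the head's centre comes when meshed right home with the stack in mid travel: over the bed's middle, 59 mm above the worktop (the head's centre is 89 mm up when it only stands on the fin tops). The true seat is shifted along y with the stack. Meshed, each head fin has 2 mm of play either side and the cover plate, not the fin tips, bears on the fin tops.

How it is judged (in metres and radians):
On the way:
1. the head is lowered right home while the fingers still hold or press it (not dropped in) (z of head_center in the frame of dock between 0.05 and 0.0625 m and horizontal distance between head_center and dock below 0.03 m and contact force between the fingers and head above 1 N), for 0.1 s.
At the end, for the whole second after the job is handed in: The head is meshed right home in the stack: its centre within 3.5 mm of the seated height of 59 mm above the worktop, within 15 mm of the cooler's middle front to back and 12.5 mm sideways, along the fins to 0.08 rad, upright to 0.05 rad, at rest and released (z of head_center in the frame of dock between 0.05 and 0.0625 m and x of head_center in the frame of dock between -0.015 and 0.015 m and y of head_center in the frame of dock between -0.0125 and 0.0125 m and angle between the x axis of head_center and the x axis of dock, either way round below 0.08 rad and angle between head_center's own z axis and vertical below 0.05 rad and linear speed of head below 0.02 m/s and contact force between the fingers and head below 0.1 N); the robot touches nothing.
It fails at once if the head is forced or dropped onto the cooler (more than 150 N between them) (contact force between head and dock above 150 N).
It fails at once if a bystander (cast) is moved more than 20 mm (distance of cast from where it was at the start of the episode above 0.02 m).
It fails at once if a bystander (silicone) is moved more than 20 mm (distance of silicone from where it was at the start of the episode above 0.02 m).
It fails at once if a bystander (box_strips) is moved more than 20 mm (distance of box_strips from where it was at the start of the episode above 0.02 m).
It also fails if it takes over 58 s, if anything falls off the work surface, if the arm or the gripper's body presses on something with over 40 N, if the wrist force passes 120 N, or if a joint passes its speed limit or range.

## Robot

A 7-joint arm with a two-finger parallel gripper is mounted at the origin on a cart in front of the work surface, level with it; the furniture and walls round the work are solid. World frame = base frame: x ahead of the robot, y to its left, z up, the work surface at z = 0. Lengths are in m, angles in degrees, forces in N, time in s.
With the tool pointing down it reaches from about 0.4 to 0.925 m from the base axis. Payload 5.6 kg.
Tool frame: the origin (TCP) lies on the centre line of the jaws, within the pads' length; the fingertips stand 11 mm ahead of it and the grasp point (between the pads) lies 8 mm behind it; z points along the fingers, y is the direction in which the jaws open and shut (so a half turn about z gives the same grasp; the last joint's range is limited). The gripper opens to 85 mm and grips with 20 to 120 N. Pads are 22 mm wide; open, the fingers measure 114 mm over their backs; the gripper's body (76 mm by 85 mm) begins 54 mm behind the grasp point. The pads swing forward as they close: fully open they stand 13 mm farther back than shut.
Start: joints at [-67.953, 26.786, -0.665, 91.828, 0.344, 61.387, -3.226], TCP at [0.27, 0.591, 0.242] pointing down, gripper open.
Joint ranges: [-144.91, 144.91], [-17.63, 115.5], [-89.93, 88.59], [15.96, 139.68], [-74.01, 254.01], [8.47, 105.57], [-167.45, 167.45]. Speed limits (degrees/s): [147.25, 147.25, 180, 180, 180, 180, 180].

## Interface

Orientations are given as [roll, pitch, yaw] about the fixed x, y, z axes, in that order (R = Rz(yaw) Ry(pitch) Rx(roll)).
In Python, from workcell import * gives the robot as it stands.
- The arm moves only by the tool servo_tool, never from a script. Its argument "rows" is a list that holds one entry, the list of rows, each a list of 6 numbers: the shift along the tool's x, y, z in mm, then the turn, a rotation vector about the tool's x, y, z in degrees. In form: [[[tx, ty, tz, ax, ay, az], ...]]. A call has exactly 10 rows; each row shifts and turns the pose as measured when the row begins, along the tool's axes as they then stand; what a row does not reach is not made up. A row lasts 1/8 s, in which the tool goes at most 62.5 mm and 10.7 degrees, less where a joint would pass 70% of its speed; a pose out of reach is approached as far as the arm can. A call is refused whole if a number of a shift passes 62.5 or a number of a turn 10.7, either way. A call with a gripper value outside its range is refused whole. "jaw" is the gripper's target within -1 to 1 (shut at 1, half-way at 0, fully open at -1), set as the call begins (left out, the last holds). The fingers move at their own pace and stop on an object; "force" is the grip in N (left out, the last holds). Time passes only in rows, so rows that do not move let the fingers close, or fill a call up. It gives the time, the measured TCP pose, the force and the opening at its end, in the units of the state.
- state(): the state, without advancing time (a new reading comes with each control period).
- capture(name): name is "scene" or "top" or "wrist"; returns a dict with "img" (480x640x3 uint8, red, green, blue), "camera_matrix" (3x3 intrinsics, pixels), "origin" and "attitude" of the camera in the world. Camera axes: x right, y up, looking along -z (the intrinsics and any distortion apply to the point x, -y, -z); pixel columns grow to the right and rows downward; lengths in m; the calibration is good to about 2 mm. A picture is of the moment at which its call begins. There is no depth.
- job_done(): hands the job in, once; it reports no verdict.
The state is a dict: "time_s": time; "joints": joint angles; "qvel": joint speeds; "joint_torque": joint torques, N m; "ee_pos": TCP position; "orientation": TCP orientation; "ft_force": force on the tool from outside, world axes, zero at the start; "moment": the same for the moment, N m; "opening": opening from 0.0 (shut) to 1.0 (fully open).
Only numpy, scipy, OpenCV 4.12 (cv2) and the standard library are available. Lean on these libraries where they do the work, as an engineer would, in place of code of your own. Each camera call takes 0.05 s, during which the arm holds its last target.

## Working session

There is one attempt and no reset: what is moved stays moved. The work goes in short steps, Python scripts to look and compute and a tool call to move; the robot and the scene stay as the last step left them, time stands still between calls to the robot, and variables do not carry over. Pictures are saved under pics/ and viewed, and the job is handed in when it is done.

Besides the shell and the picture viewer there is one more tool, called after "Call:" as name(argument=value, ...), one argument or row to a line, values as JSON. servo_tool: Moves the arm, as the interface text tells. Its arguments: {"type":"object","properties":{"rows":{"type":"array","items":{"type":"array","items":{"type":"array","items":{"type":"number"}}}},"jaw":{"type":"number"},"force":{"type":"number"}},"required":["rows"]}

```bash
mkdir -p pics; python3 - <<'E'
from workcell import *
import cv2
s=state()
print({k:s[k] for k in s})
for n in ["scene","top","wrist"]:
    c=capture(n)
    cv2.imwrite(f"pics/{n}0.png",c["img"][:,:,::-1])
    import pickle; pickle.dump(c,open(f"pics/{n}0.pkl","wb"))
    print(n,c["camera_matrix"],c["origin"],c["attitude"],c.keys())
E
```

```text
{'time_s': 0.0, 'joints': array([-67.95197204,  26.83781659,  -0.66346528,  91.88310122,
         0.34468048,  61.38824122,  -3.22550959]), 'qvel': array([ 0.10181317, -0.04952427,  0.04226245, -0.02585374,  0.06604538,
       -0.01843338, -0.00805572]), 'joint_torque': array([ 4.80292329e-04, -5.32376540e+01,  2.21721316e-02, -2.51297057e+01,
        1.15137891e-02,  7.77131907e-03,  9.23801025e-06]), 'ee_pos': array([0.26951543, 0.59086668, 0.241302  ]), 'orientation': array([-1.79893142e+02,  8.77932365e-03,  1.55484101e+02]), 'ft_force': array([-0.62120778, -0.12387658, -0.32085603]), 'moment': array([ 0.03246513,  0.002975  , -0.00793116]), 'opening': 0.9996203671183468}
scene [[566.06799213   0.         312.81861703]
 [  0.         566.06799213 238.1955413 ]
 [  0.           0.           1.        ]] [-0.04886126 -0.58878469  0.64711043] [ 55.48775023  -0.06931044 -47.07864873] dict_keys(['img', 'camera_matrix', 'origin', 'attitude'])
top [[512.53378599   0.         318.8412374 ]
 [  0.         512.53378599 244.30976773]
 [  0.           0.           1.        ]] [ 0.49227074 -0.00962728  1.13132948] [  4.53769741   0.40516604 -89.56016445] dict_keys(['img', 'camera_matrix', 'origin', 'attitude'])
wrist [[340.59721173   0.         314.64840173]
 [  0.         340.59721173 235.87321512]
 [  0.           0.           1.        ]] [0.19911156 0.62276427 0.3732353 ] [-17.43139487   0.07074395  65.52358641] dict_keys(['img', 'camera_matrix', 'origin', 'attitude'])
```

View pics/scene0.png

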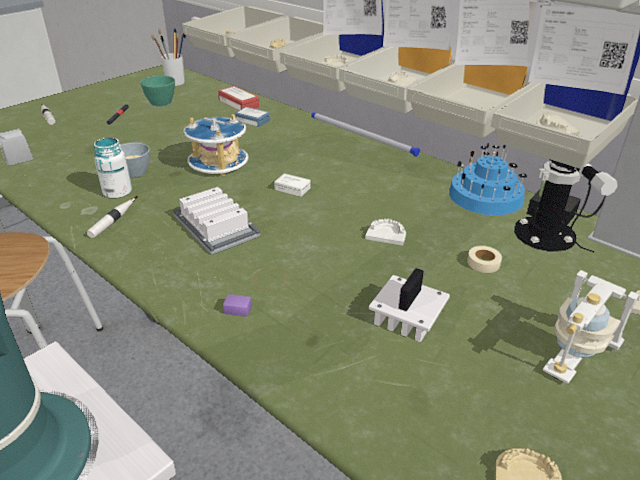

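View pics/top0.png

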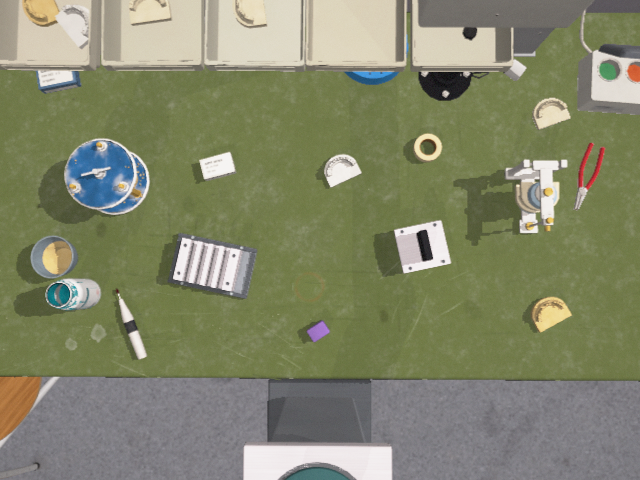

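View pics/wrist0.png

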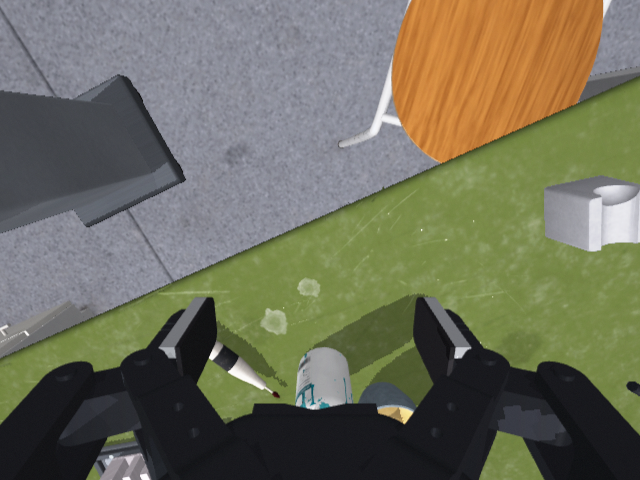

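```bash
cat > h.py <<'E'
import numpy as np, cv2, pickle
from scipy.spatial.transform import Rotation as Ro
def R(c): return Ro.from_euler('xyz',c["attitude"],degrees=True).as_matrix()
def ray(c,uv):
    K=c["camera_matrix"]; uv=np.atleast_2d(np.float64(uv))
    d=np.c_[(uv[:,0]-K[0,2])/K[0,0],-(uv[:,1]-K[1,2])/K[1,1],-np.ones(len(uv))]
    return np.array(c["origin"]),d@R(c).T
def plane(c,uv,z):
    o,d=ray(c,uv); return o+d*((z-o[2])/d[:,2])[:,None]
def tri(c1,u1,c2,u2):
    o1,d1=ray(c1,u1);o2,d2=ray(c2,u2);out=[]
    for a,b in zip(d1,d2):
        t,*_=np.linalg.lstsq(np.c_[a,-b],o2-o1,rcond=None)
        p,q=o1+a*t[0],o2+b*t[1]; out.append(np.r_[(p+q)/2,np.linalg.norm(p-q)])
    return np.array(out)
def proj(c,P):
    K=c["camera_matrix"]; p=(np.atleast_2d(P)-c["origin"])@R(c)
    return np.c_[K[0,2]+K[0,0]*p[:,0]/-p[:,2],K[1,2]+K[1,1]*p[:,1]/p[:,2]]
def load(n): return pickle.load(open(f"pics/{n}.pkl","rb"))
def crop(n,x,y,w,h,f,out):
    c=load(n); cv2.imwrite(f"pics/{out}.png",cv2.resize(c["img"][y:y+h,x:x+w,::-1],None,fx=f,fy=f,interpolation=cv2.INTER_CUBIC))
E
python3 - <<'E'
from h import *
crop("top0",380,210,80,80,6,"c1");crop("top0",160,225,110,80,6,"c2");crop("scene0",360,260,100,80,7,"c3");crop("scene0",165,180,100,75,7,"c4")
ims=[cv2.imread(f"pics/c{i}.png") for i in (1,2,3,4)]
E
```

```text
(no output)
```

View pics/c1.png

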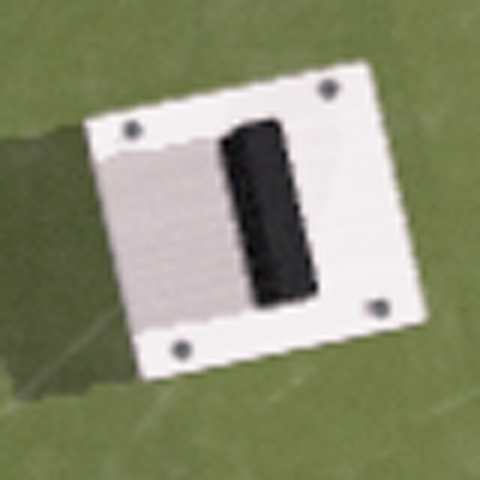

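View pics/c2.png

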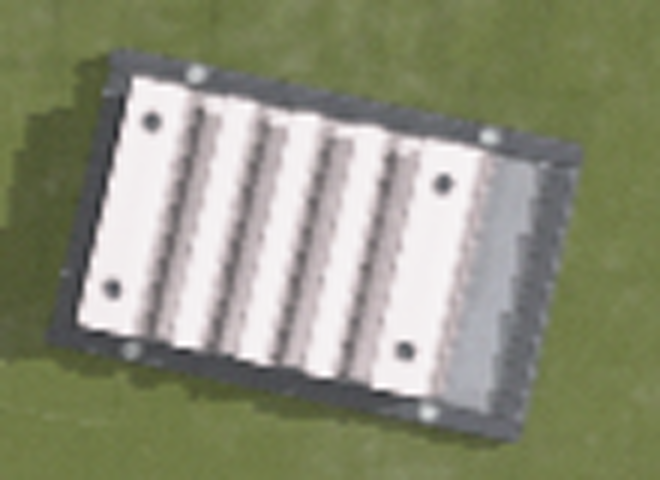

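View pics/c3.png

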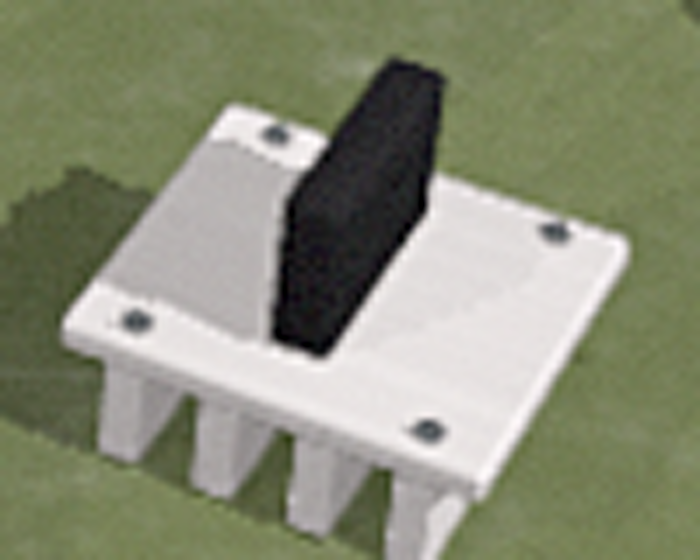

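View pics/c4.png

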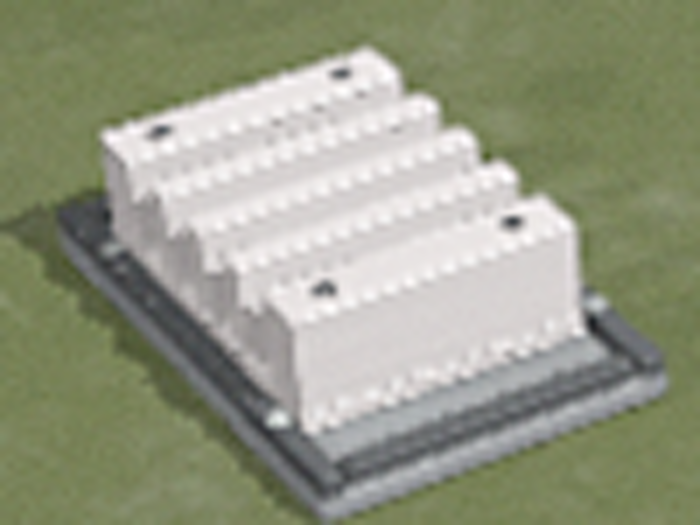

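```bash
cat >> h.py <<'E'
def cc(x,y,f,pts): return np.array([[x+(a+.5)/f-.5,y+(b+.5)/f-.5] for a,b in pts])
def refine(c,pts,r=3):
    g=cv2.cvtColor(c["img"],cv2.COLOR_RGB2GRAY).astype(float); out=[]
    for u,v in pts:
        for _ in range(3):
            ui,vi=int(round(u)),int(round(v)); w=g[vi-r:vi+r+1,ui-r:ui+r+1]
            wt=np.clip(np.percentile(w,60)-25-w,0,None); yy,xx=np.mgrid[-r:r+1,-r:r+1]
            wt=wt*(xx**2+yy**2<=r*r+1)
            u,v=ui+(wt*xx).sum()/wt.sum(),vi+(wt*yy).sum()/wt.sum()
        out.append((u,v))
    return np.array(out)
E
python3 - <<'E'
from h import *
np.set_printoptions(precision=4,suppress=True)
t,s=load("top0"),load("scene0")
ht=cc(380,210,6,[(132,130),(328,89),(379,308),(181,349)]);hs=cc(360,260,7,[(275,135),(555,232),(428,431),(137,321)])
st=cc(160,225,6,[(151,121),(443,183),(405,350),(112,289)]);ss=cc(165,180,7,[(341,73),(512,221),(323,289),(160,131)])
for n,a,b in(("head",ht,hs),("stack",st,ss)):
    print(n); ra,rb=refine(t,a,2),refine(s,b,2)
    print(np.abs(ra-a).max(),np.abs(rb-b).max())
    P=tri(t,ra,s,rb); print(P,P.mean(0))
    z=.038 if n=="head" else .048
    for nm,c,r in(("top",t,ra),("scene",s,rb)):
        Q=plane(c,r,z)
        m=Q.mean(0); 
        dx=(Q[0]+Q[1]-Q[2]-Q[3])[:2]; dy=(Q[0]+Q[3]-Q[1]-Q[2])[:2]
        print(nm,m,"yaw x",np.degrees(np.arctan2(dx[1],dx[0])),"yaw y-90",np.degrees(np.arctan2(dy[1],dy[0]))-90,"span",np.linalg.norm(dx)/2,np.linalg.norm(dy)/2)
# bar top centre
bt=cc(380,210,6,[(222,142),(235,124),(280,120),(318,292),(300,303),(258,305)])
print(plane(t,bt,.082))
# bed outer corners (rail tops z=.016)
b=cc(160,225,6,[(112,52),(582,148),(517,440),(50,340)])
Q=plane(t,b,.016);print("bed",Q,Q.mean(0))
b=cc(165,180,7,[(325,492),(665,365)]);print(plane(s,b,.016))
E
```

```text
head
0.11397331356559448 0.19012082444919542
[[ 0.609  -0.1787  0.0396  0.0019]
 [ 0.6241 -0.2488  0.0393  0.0019]
 [ 0.5459 -0.2659  0.0395  0.0017]
 [ 0.5306 -0.1958  0.0395  0.0019]] [ 0.5774 -0.2223  0.0395  0.0018]
top [ 0.5769 -0.2219  0.038 ] yaw x 12.4094412554683 yaw y-90 12.285378332253345 span 0.08021594042831909 0.07178849915048374
scene [ 0.5797 -0.222   0.038 ] yaw x 12.280779619844177 yaw y-90 12.087125777418393 span 0.08032792788381535 0.07189524635504607
stack
0.0916523235800355 0.22540983606555187
[[0.5758 0.2823 0.0493 0.0021]
 [0.5547 0.1786 0.049  0.0026]
 [0.4961 0.1906 0.0489 0.0028]
 [0.5168 0.2942 0.0497 0.0027]] [0.5359 0.2364 0.0492 0.0025]
top [0.5349 0.2375 0.048 ] yaw x -11.630417465657532 yaw y-90 -11.484081141702063 span 0.060288907268264955 0.10589990309892423
scene [0.5379 0.2371 0.048 ] yaw x -11.544301057316769 yaw y-90 -11.534938166573639 span 0.05987837651088212 0.10685128800776929
[[ 0.5997 -0.2022  0.082 ]
 [ 0.6059 -0.2067  0.082 ]
 [ 0.6074 -0.2221  0.082 ]
 [ 0.5485 -0.2345  0.082 ]
 [ 0.5447 -0.2284  0.082 ]
 [ 0.5439 -0.2141  0.082 ]]
bed [[0.6028 0.3072 0.016 ]
 [0.5689 0.1348 0.016 ]
 [0.4631 0.1564 0.016 ]
 [0.4978 0.3266 0.016 ]] [0.5332 0.2312 0.016 ]
[[0.4623 0.1511 0.016 ]
 [0.5679 0.1292 0.016 ]]
```

```bash
cat >> h.py <<'E'
def plan(pos,rpy,tpos,tyaw,n,nrot=None):
    """rows (tool frame) for straight equal steps; tilt error removed in the first row"""
    nrot=nrot or n
    Rc=Ro.from_euler('xyz',rpy,degrees=True); d=(np.array(tpos)-pos)*1000/n
    yaw=Rc.as_euler('xyz',degrees=True)[2]; dy=(tyaw-yaw+180)%360-180
    rows=[]
    for i in range(n):
        Rn=Ro.from_euler('xyz',[180,0,yaw+dy*min(1,(i+1)/nrot)],degrees=True)
        rv=(Rc.inv()*Rn).as_rotvec(degrees=True)
        rows.append(np.r_[Rc.inv().apply(d),rv]); Rc=Rn
    np.set_printoptions(precision=1,suppress=True)
    print(np.round(np.array(rows),2).tolist())
    return rows
def st():
    from workcell import state
    s=state(); print("t%.2f"%s["time_s"],np.round(s["ee_pos"],4),np.round(s["orientation"],2),"F",np.round(s["ft_force"],2),"M",np.round(s["moment"],2),"op %.3f"%s["opening"],"q",np.round(s["joints"],1)); return s
E
python3 - <<'E'
from h import *
s=st()
plan(s["ee_pos"],s["orientation"],[0.445,0.13,0.25],192.3,10)
E
```

```text
t0.15 [0.2695 0.591  0.2415] [-1.7992e+02  1.0000e-02  1.5549e+02] F [-0.05 -0.62 -0.42] M [ 0.03 -0.04 -0.04] op 0.999 q [-68.   26.8  -0.7  91.9   0.3  61.4  -3.2]
[[-35.09, -34.67, -0.79, -0.08, 0.0, -3.68], [-32.79, -36.85, -0.85, -0.0, 0.0, -3.68], [-30.36, -38.88, -0.85, 0.0, 0.0, -3.68], [-27.8, -40.75, -0.85, -0.0, 0.0, -3.68], [-25.13, -42.45, -0.85, 0.0, 0.0, -3.68], [-22.35, -43.97, -0.85, 0.0, 0.0, -3.68], [-19.48, -45.32, -0.85, 0.0, 0.0, -3.68], [-16.53, -46.48, -0.85, 0.0, 0.0, -3.68], [-13.51, -47.44, -0.85, 0.0, 0.0, -3.68], [-10.44, -48.21, -0.85, 0.0, 0.0, -3.68]]
```

Call:
servo_tool(
  rows=[
    [[-35,-35,-1,0,0,-3.7],[-33,-37,-1,0,0,-3.7],[-30,-39,-1,0,0,-3.7],[-28,-41,-1,0,0,-3.7],[-25,-42,-1,0,0,-3.7],[-22,-44,-1,0,0,-3.7],[-19,-45,-1,0,0,-3.7],[-16,-46,-1,0,0,-3.7],[-13,-47,-1,0,0,-3.7],[-10,-48,-1,0,0,-3.7]],
  ],
  jaw=-1,
  force=60,
)

```text
time_s: 1.4
ee_pos: [0.4504, 0.1217, 0.25]
orientation: [-179.9, -0.1, -165.8]
ft_force: [0.6, 0.2, 0.2]
opening: 1.002
```

```bash
python3 - <<'E'
from h import *
s=st()
plan(s["ee_pos"],s["orientation"],[0.5775,-0.222,0.20],192.3,10,5)
E
```

```text
t1.40 [0.4504 0.1217 0.25  ] [-1.7990e+02 -1.4000e-01 -1.6584e+02] F [0.62 0.2  0.24] M [-0.01 -0.05  0.01] op 1.002 q [-26.4   8.3   7.8 116.5  -1.3  55.4  86.2]
[[-3.92, -36.43, 5.05, -0.1, -0.14, 0.37], [-4.15, -36.41, 5.0, 0.0, -0.0, 0.37], [-4.38, -36.38, 5.0, -0.0, -0.0, 0.37], [-4.62, -36.35, 5.0, 0.0, -0.0, 0.37], [-4.86, -36.32, 5.0, 0.0, -0.0, 0.37], [-5.09, -36.29, 5.0, 0.0, 0.0, 0.0], [-5.09, -36.29, 5.0, 0.0, 0.0, 0.0], [-5.09, -36.29, 5.0, 0.0, 0.0, 0.0], [-5.09, -36.29, 5.0, 0.0, 0.0, 0.0], [-5.09, -36.29, 5.0, 0.0, 0.0, 0.0]]
```

Call:
servo_tool(
  rows=[
    [[-4,-40,5,0,0,0.4],[-4,-40,5,0,0,0.4],[-4,-40,6,0,0,0.4],[-5,-40,6,0,0,0.4],[-5,-40,6,0,0,0.3],[-5,-40,6,0,0,0],[-6,-40,6,0,0,0],[-6,-40,5,0,0,0],[-6,-36,5,0,0,0],[-5,-7,0,0,0,0]],
  ],
)

```text
time_s: 2.65
ee_pos: [0.5816, -0.2363, 0.1977]
orientation: [-179.9, -0.2, -168.0]
ft_force: [0.3, 0.7, -0.4]
opening: 0.997
```

```bash
python3 - <<'E'
from h import *
from workcell import *
s=st()
c=capture("wrist");pickle.dump(c,open("pics/w1.pkl","wb"));cv2.imwrite("pics/w1.png",c["img"][:,:,::-1]);print(c["origin"],c["attitude"])
st()
E
```

```text
t2.65 [ 0.5816 -0.2363  0.1977] [-179.92   -0.2  -168.04] F [ 0.26  0.66 -0.41] M [-0.03  0.02 -0.01] op 0.997 q [  5.   27.8  18.8  98.4 -10.3  55.7 129.6]
[ 0.50626346 -0.25206596  0.32978109] [-1.72358301e+01  6.76134346e-02  1.01995299e+02]
t2.70 [ 0.5825 -0.2355  0.1979] [-1.7992e+02 -1.4000e-01 -1.6796e+02] F [ 0.46 -0.3   0.23] M [-0.03 -0.05  0.01] op 1.000 q [  5.   27.8  18.8  98.3 -10.3  55.6 129.6]
```

View pics/w1.png

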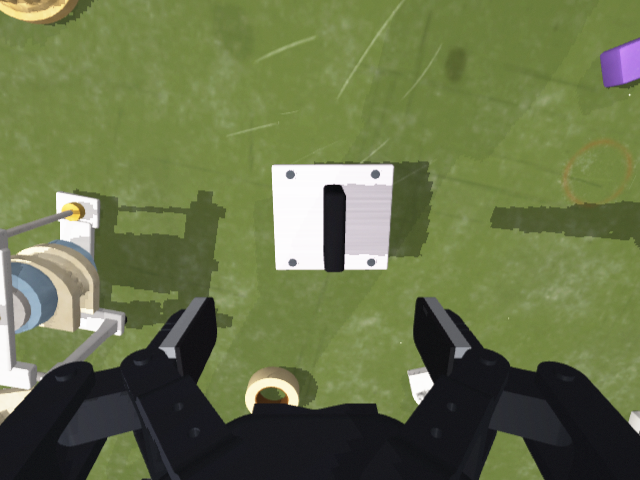

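```bash
python3 - <<'E'
from h import *
np.set_printoptions(precision=4,suppress=True)
c=load("w1");t=load("top0")
r=refine(c,[(290,174),(375,174),(371,262),(292,262)],4);print(r)
Q=plane(c,r,.038);print(Q,Q.mean(0))
e=Q[0]+Q[1]-Q[2]-Q[3];print("yaw",np.degrees(np.arctan2(-e[1],-e[0])), 'span',np.linalg.norm(e)/2)
e=Q[0]+Q[3]-Q[1]-Q[2];print("yaw y",np.degrees(np.arctan2(e[1],e[0]))+90, 'span',np.linalg.norm(e)/2)
# with top view: correspondence
ht=refine(t,cc(380,210,6,[(132,130),(328,89),(379,308),(181,349)]),2)
# wrist: img up = -x, right=+y ; TL=( -x,-y)=LR in top ; TR=LL ; BR=UL ; BL=UR
P=tri(c,r,t,ht[[2,3,0,1]]);print(P,P.mean(0))
E
```

```text
h.py:30: RuntimeWarning: invalid value encountered in scalar divide
  u,v=ui+(wt*xx).sum()/wt.sum(),vi+(wt*yy).sum()/wt.sum()
Traceback (most recent call last):
  File "h.py", line 27, in refine
    ui,vi=int(round(u)),int(round(v)); w=g[vi-r:vi+r+1,ui-r:ui+r+1]
              ~~~~~^^^
ValueError: cannot convert float NaN to integer
```

```bash
cat > m.py <<'E'
from h import *
np.set_printoptions(precision=4,suppress=True)
c=load("w1");t=load("top0")
r=refine(c,[(290,174),(375,174),(371,262),(292,262)],7);print(r)
Q=plane(c,r,.038);print(Q,Q.mean(0))
e=Q[0]+Q[1]-Q[2]-Q[3];print("yaw",np.degrees(np.arctan2(-e[1],-e[0])), 'span',np.linalg.norm(e)/2)
e=Q[0]+Q[3]-Q[1]-Q[2];print("yaw y",np.degrees(np.arctan2(e[1],e[0]))+90, 'span',np.linalg.norm(e)/2)
ht=refine(t,cc(380,210,6,[(132,130),(328,89),(379,308),(181,349)]),2)
P=tri(c,r,t,ht[[2,3,0,1]]);print(P,P.mean(0))
E
python3 m.py
```

```text
[[289.9287 174.2095]
 [375.0529 173.8786]
 [370.8147 262.0524]
 [292.2351 262.2664]]
[[ 0.5456 -0.2655  0.038 ]
 [ 0.5303 -0.1949  0.038 ]
 [ 0.6088 -0.1779  0.038 ]
 [ 0.624  -0.2485  0.038 ]] [ 0.5772 -0.2217  0.038 ]
yaw 12.252112909884023 span 0.08025711805006738
yaw y 12.206937858478497 span 0.07223446833029644
[[ 0.5455 -0.2655  0.0387  0.0001]
 [ 0.5301 -0.1952  0.0394  0.0002]
 [ 0.6085 -0.1781  0.0389  0.    ]
 [ 0.6237 -0.2483  0.0384  0.0003]] [ 0.5769 -0.2218  0.0388  0.0002]
```

Call:
servo_tool(
  rows=[
    [[1,7,12,0,0,-0.2],[1,7,15,0,0,0],[0.5,0.5,18,0,0,0],[0,0,20,0,0,0],[0,0,20,0,0,0],[0,0,20,0,0,0],[0,0,15,0,0,0],[0,0,10,0,0,0],[0,0,5,0,0,0],[0,0,0,0,0,0]],
  ],
)

```text
time_s: 3.95
ee_pos: [0.5737, -0.2107, 0.0521]
orientation: [179.7, -0.3, -167.1]
ft_force: [0.0, 0.1, 1.1]
opening: 0.998
```

```bash
python3 - <<'E'
from h import *
s=st()
plan(s["ee_pos"],s["orientation"],[0.5770,-0.2218,0.056],-167.75,2)
E
```

```text
t3.95 [ 0.5737 -0.2107  0.0521] [ 179.7    -0.35 -167.14] F [0.03 0.14 1.13] M [0.02 0.04 0.  ] op 0.998 q [  5.9  37.7  14.9 104.5 -14.3  40.  131.8]
[[-0.37, -5.76, -2.0, 0.3, -0.35, 0.3], [-0.41, -5.77, -1.97, 0.0, -0.0, 0.3]]
```

Call:
servo_tool(
  rows=[
    [[-0.2,-4,-1.5,0.2,-0.2,0.2],[-0.2,-4,-1.5,0.1,-0.1,0.2],[-0.2,-2,-0.5,0,0,0.1],[0,0,0,0,0,0],[0,0,0,0,0,0],[0,0,0,0,0,0],[0,0,0,0,0,0],[0,0,0,0,0,0],[0,0,0,0,0,0],[0,0,0,0,0,0]],
  ],
)

```text
time_s: 5.2
ee_pos: [0.5779, -0.2216, 0.0577]
orientation: [-179.9, 0.2, -167.7]
ft_force: [0.3, -0.3, 0.1]
opening: 1.0
```

```bash
python3 - <<'E'
from h import *
from workcell import *
s=st()
plan(s["ee_pos"],s["orientation"],[0.5770,-0.2218,0.056],-167.75,1)
c=capture("wrist");pickle.dump(c,open("pics/w2.pkl","wb"));cv2.imwrite("pics/w2.png",c["img"][:,:,::-1]);print(c["origin"],c["attitude"])
E
```

```text
t5.20 [ 0.5779 -0.2216  0.0577] [-1.7988e+02  1.5000e-01 -1.6769e+02] F [ 0.32 -0.28  0.12] M [-0.03  0.02 -0.01] op 1.000 q [  6.5  37.6  15.2 103.8 -14.3  40.3 132. ]
[[0.95, -0.01, 1.7, -0.12, 0.15, 0.06]]
[ 0.5 -0.2  0.2] [-17.6   0.1 102.3]
```

View pics/w2.png

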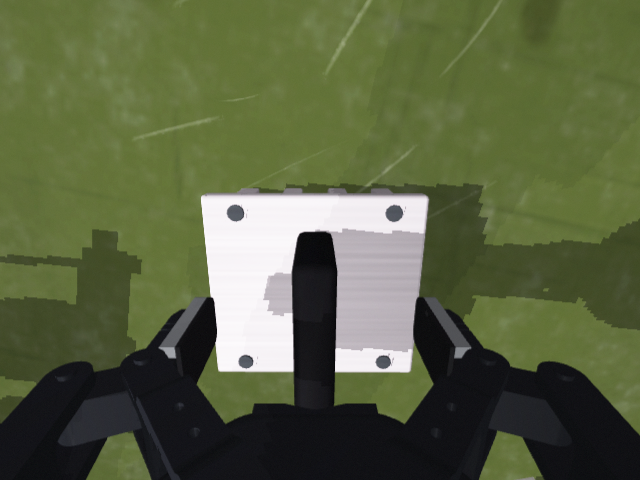

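Call:
servo_tool(
  rows=[
    [[0,0,0,0,0,0],[0,0,0,0,0,0],[0,0,0,0,0,0],[0,0,0,0,0,0],[0,0,0,0,0,0],[0,0,0,0,0,0],[0,0,0,0,0,0],[0,0,0,0,0,0],[0,0,0,0,0,0],[0,0,0,0,0,0]],
  ],
  jaw=1,
  force=60,
)

```text
time_s: 6.5
ee_pos: [0.5781, -0.222, 0.0578]
orientation: [-179.8, 0.2, -167.7]
ft_force: [0.0, -0.4, 0.8]
opening: 0.181
```

```bash
python3 - <<'E'
from h import *
s=st()
E
```

```text
t6.50 [ 0.5781 -0.222   0.0578] [-1.7985e+02  1.7000e-01 -1.6771e+02] F [ 0.02 -0.4   0.75] M [ 0.04  0.05 -0.01] op 0.181 q [  6.6  37.6  15.3 103.8 -14.3  40.3 132. ]
```

```bash
python3 - <<'E'
from h import *
s=st()
plan(s["ee_pos"]+[0,0,.04],s["orientation"],[0.56,0.0,0.19],180,8)
E
```

```text
t6.50 [ 0.5781 -0.222   0.0578] [-1.7985e+02  1.7000e-01 -1.6771e+02] F [ 0.02 -0.4   0.75] M [ 0.04  0.05 -0.01] op 0.181 q [  6.6  37.6  15.3 103.8 -14.3  40.3 132. ]
[[-3.73, 27.57, -11.58, -0.15, 0.17, 1.54], [-2.96, 27.69, -11.52, 0.0, -0.0, 1.54], [-2.21, 27.76, -11.52, 0.0, -0.0, 1.54], [-1.47, 27.81, -11.52, 0.0, -0.0, 1.54], [-0.72, 27.84, -11.52, 0.0, -0.0, 1.54], [0.02, 27.84, -11.52, -0.0, -0.0, 1.54], [0.77, 27.83, -11.52, -0.0, -0.0, 1.54], [1.52, 27.8, -11.52, 0.0, -0.0, 1.54]]
```

Call:
servo_tool(
  rows=[
    [[0,0,-12,0,0,0],[0,0,-20,0,0,0],[-2,15,-20,0,0,1],[-3,28,-18,0,0,1.5],[-2,28,-14,0,0,1.5],[-2,28,-12,0,0,1.5],[-1,28,-10,0,0,1.5],[0,28,-8,0,0,1.5],[1,28,-5,0,0,1.5],[1,28,0,0,0,1.5]],
  ],
)

```text
time_s: 7.75
ee_pos: [0.5567, -0.0072, 0.1882]
orientation: [-180.0, 0.2, -180.0]
ft_force: [0.7, 0.4, -5.7]
opening: 0.177
```

```bash
python3 - <<'E'
from h import *
s=st()
plan(s["ee_pos"],s["orientation"],[0.537,0.237,0.15],168.45,10,6)
E
```

```text
t7.75 [ 0.5567 -0.0072  0.1882] [-179.98    0.21 -179.96] F [ 0.69  0.45 -5.72] M [ 0.02 -0.01 -0.01] op 0.177 q [-18.8  21.8  20.  109.2  -9.4  50.4  95.9]
[[1.96, 24.42, 3.81, -0.01, 0.21, 1.93], [2.77, 24.34, 3.82, 0.0, -0.0, 1.93], [3.59, 24.24, 3.82, 0.0, -0.0, 1.93], [4.41, 24.1, 3.82, -0.0, -0.0, 1.93], [5.22, 23.94, 3.82, 0.0, -0.0, 1.93], [6.02, 23.75, 3.82, -0.0, -0.0, 1.93], [6.82, 23.53, 3.82, 0.0, 0.0, 0.0], [6.82, 23.53, 3.82, 0.0, 0.0, 0.0], [6.82, 23.53, 3.82, 0.0, 0.0, 0.0], [6.82, 23.53, 3.82, 0.0, 0.0, 0.0]]
```

Call:
servo_tool(
  rows=[
    [[2,28,1,0,0.1,1.9],[3,30,2,0,0.1,1.9],[4,30,3,0,0,1.9],[5,30,4,0,0,1.9],[6,30,5,0,0,1.9],[7,28,6,0,0,1.9],[7,24,6,0,0,0],[7,16,4,0,0,0],[4,8,2,0,0,0],[0,0,0,0,0,0]],
  ],
)

```text
time_s: 9.0
ee_pos: [0.5334, 0.2304, 0.1644]
orientation: [179.7, 0.2, 168.4]
ft_force: [-0.9, 0.6, -5.6]
opening: 0.183
```

```bash
python3 - <<'E'
from h import *
from workcell import *
s=st()
plan(s["ee_pos"],s["orientation"],[0.537,0.237,0.13],168.45,4,2)
for n in ["wrist","top","scene"]:
    c=capture(n);pickle.dump(c,open(f"pics/{n}3.pkl","wb"));cv2.imwrite(f"pics/{n}3.png",c["img"][:,:,::-1])
st()
crop("top3",150,200,130,120,6,"d1");crop("scene3",140,110,140,130,5,"d2")
E
```

```text
t9.00 [0.5334 0.2304 0.1644] [179.75   0.22 168.39] F [-0.94  0.57 -5.58] M [-0.08 -0.01  0.02] op 0.183 q [-40.8  25.7  18.2 106.8 -10.5  48.8  60.9]
[[-0.52, 1.75, 8.6, 0.25, 0.22, -0.03], [-0.56, 1.79, 8.59, 0.0, 0.0, -0.03], [-0.56, 1.79, 8.59, 0.0, 0.0, 0.0], [-0.56, 1.79, 8.59, 0.0, 0.0, 0.0]]
t9.15 [0.5 0.2 0.2] [179.8   0.3 168.3] F [-0.3  0.5 -5.3] M [-0.1 -0.   0.1] op 0.177 q [-40.8  25.7  18.3 106.8 -10.5  48.8  60.9]
```

View pics/wrist3.png

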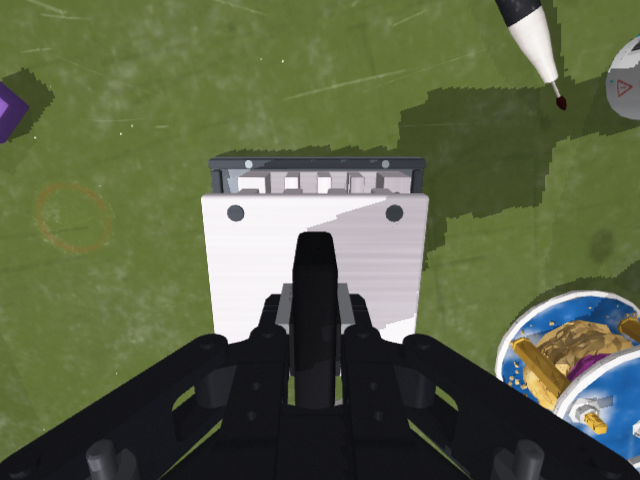

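View pics/d1.png

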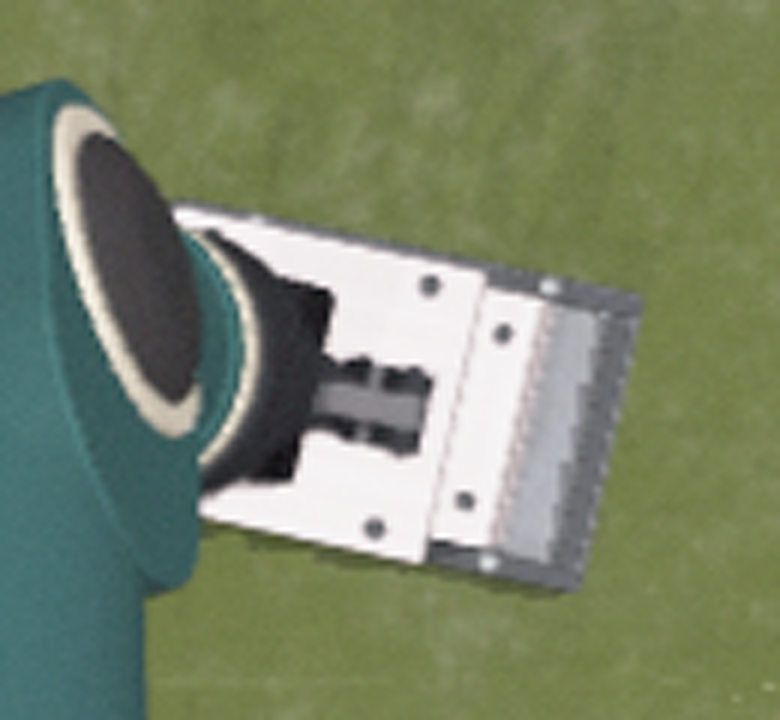

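View pics/d2.png

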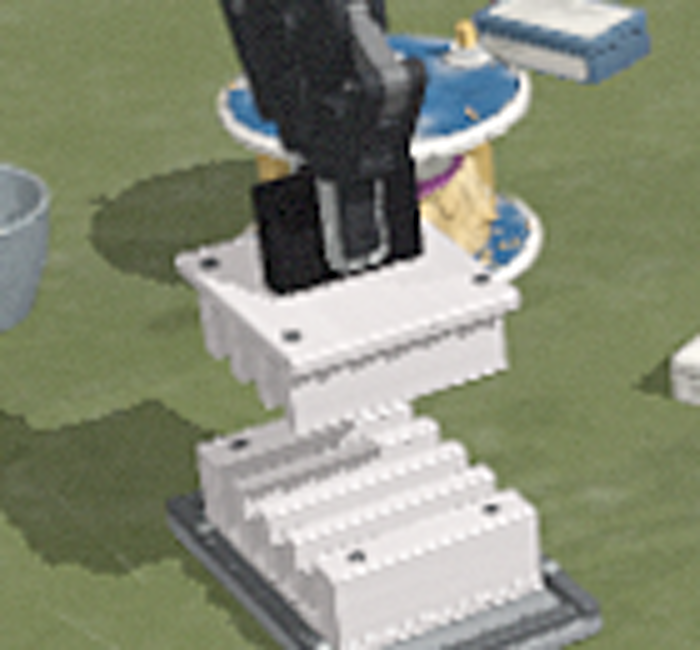

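```bash
python3 - <<'E'
from h import *
crop("wrist3",195,150,240,75,3.3,"d3")
E
```

```text
(no output)
```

View pics/d3.png

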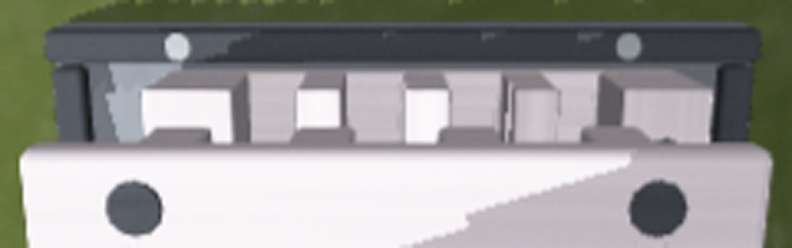

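```bash
python3 - <<'E'
from h import *
np.set_printoptions(precision=2,suppress=True)
c=load("wrist3")
f=3.3
a=np.radians(-11.55); y=np.array([-np.sin(a),np.cos(a),0]); x=np.array([np.cos(a),np.sin(a),0]); o=np.array([.5355,.237,0])
def s(px,row,z):
    P=plane(c,cc(195,150,f,[(p,row) for p in px]),z); return (P-o)@y*1000,(P-o)@x*1000
e,ex=s([143,232,297,339,405,447,515,557,623,712],87,.048)
print("stack edges",e,ex.mean()); print("centre est",(e+np.array([58,38,29,19,5,-5,-19,-29,-38,-58]))if e[0]<0 else 0, e.mean(),np.diff(e))
h,hx=s([153,209,299,353,444,499,588,644],129,.1064)
print("fins",h,hx.mean(),h.mean(),np.diff(h))
p,px=s([26,766],150,.1064+.034);print("plate",p,p.mean(),px)
sc=refine(c,[(235,213),(394,213)],11);P=plane(c,sc,.1064+.038);print("screws",(P-o)@y*1000,((P-o)@y).mean()*1000,np.degrees(np.arctan2(*(P[1]-P[0])[[1,0]])))
P=plane(c,cc(195,150,f,[(143,87),(712,87)]),.048);print(np.degrees(np.arctan2(*(P[1]-P[0])[[1,0]])))
E
```

```text
stack edges [-61.9  -42.42 -28.19 -18.99  -4.53   4.68  19.59  28.81  43.3   62.85] -45.15748226871895
centre est [-3.9  -4.42  0.81  0.01  0.47 -0.32  0.59 -0.19  5.3   4.85] 0.31953575624893416 [19.47 14.23  9.2  14.46  9.21 14.92  9.22 14.49 19.55]
fins [-47.91 -38.44 -23.21 -14.06   1.36  10.68  25.78  35.29] -45.964422915736534 -6.314754015193037 [ 9.47 15.23  9.15 15.42  9.33 15.1   9.51]
plate [-58.6   44.88] -6.857442926560541 [-48.93 -48.8 ]
screws [-43.13  29.32] -6.90214860790833 78.3154607947464
78.38920225061563
```

Call:
servo_tool(
  rows=[
    [[0,2.5,4,0.2,0.2,0],[0,2.5,8,0.1,0.1,0],[0,1.5,8,0,0,0],[0,0.5,8,0,0,0],[0,0,8,0,0,0],[0,0,5,0,0,0],[0,0,2,0,0,0],[0,0,0,0,0,0],[0,0,0,0,0,0],[0,0,0,0,0,0]],
  ],
)

```text
time_s: 10.4
ee_pos: [0.5365, 0.2342, 0.1183]
orientation: [-179.9, -0.0, 168.1]
ft_force: [0.2, -0.2, -6.4]
opening: 0.178
```

```bash
python3 - <<'E'
from h import *
from workcell import *
s=st()
a=np.radians(-11.55); y=np.array([-np.sin(a),np.cos(a),0])
print("y_dock rel o",(s["ee_pos"]-[.5355,.237,0])@y*1000)
c=capture("wrist");pickle.dump(c,open("pics/wrist4.pkl","wb"))
crop("wrist4",195,120,240,120,3.3,"d4")
E
```

```text
t10.40 [0.5365 0.2342 0.1183] [-1.7987e+02 -5.0000e-02  1.6808e+02] F [ 0.2  -0.22 -6.36] M [ 0.05 -0.02  0.03] op 0.178 q [-40.1  30.   17.2 107.3 -12.   44.6  61.6]
y_dock rel o -2.542613860310998
```

View pics/d4.png

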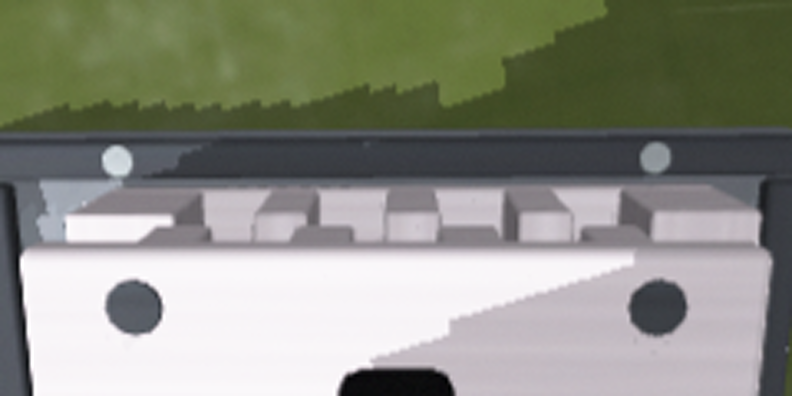

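```bash
cat > w.py <<'E'
from h import *
np.set_printoptions(precision=2,suppress=True)
f=3.3
a=np.radians(-11.55); y=np.array([-np.sin(a),np.cos(a),0]); x=np.array([np.cos(a),np.sin(a),0]); o=np.array([.5355,.237,0])
def s(c,y0,px,row,z):
    P=plane(c,cc(195,y0,f,[(p,row) for p in px]),z); return (P-o)@y*1000,(P-o)@x*1000
E
python3 - <<'E'
from w import *
c=load("wrist4")
e,ex=s(c,120,[67,172,256,309,387,438,519,572,652,758],212,.048); print(e,np.diff(e),e.mean(),ex.mean())
h,hx=s(c,120,[147,208,296,353,441,498,584,644],229,.0603); print(h,np.diff(h),h.mean(),hx.mean())
P=plane(c,cc(195,120,f,[(67,212.5),(758,211)]),.048);print(np.degrees(np.arctan2(*(P[1]-P[0])[[1,0]])))
E
```

```text
[-61.83 -42.92 -27.79 -18.25  -4.21   4.96  19.53  29.07  43.45  62.51] [18.91 15.12  9.54 14.04  9.18 14.57  9.53 14.39 19.06] 0.4510884823559458 -44.73652963641092
[-44.87 -34.51 -19.56  -9.88   5.06  14.74  29.33  39.51] [10.36 14.95  9.68 14.94  9.67 14.59 10.18] -2.522615070338217 -43.749967126013274
78.25496057954739
```

Call:
servo_tool(
  rows=[
    [[0,2,0,-0.1,0,-0.3],[0,1.5,0,0,0,-0.1],[0,0,0,0,0,0],[0,0,2,0,0,0],[0,0,2,0,0,0],[0,0,2,0,0,0],[0,0,2,0,0,0],[0,0,0,0,0,0],[0,0,0,0,0,0],[0,0,0,0,0,0]],
  ],
)

```text
time_s: 11.7
ee_pos: [0.5373, 0.238, 0.1099]
orientation: [-180.0, -0.0, 168.5]
ft_force: [1.3, -0.5, -6.4]
opening: 0.176
```

```bash
python3 - <<'E'
from w import *
from workcell import *
S=st()
print("y_dock rel o",(S["ee_pos"]-o)@y*1000,"x",(S["ee_pos"]-o)@x*1000)
c=capture("wrist");pickle.dump(c,open("pics/wrist5.pkl","wb"))
crop("wrist5",195,120,240,120,3.3,"d5")
E
```

```text
t11.70 [0.54 0.24 0.11] [-179.99   -0.04  168.51] F [ 1.3 -0.5 -6.4] M [-0.04  0.02  0.04] op 0.176 q [-40.   30.8  16.7 107.3 -12.4  43.7  62. ]
y_dock rel o 1.296477491427321 x 1.5720397741619285
```

View pics/d5.png

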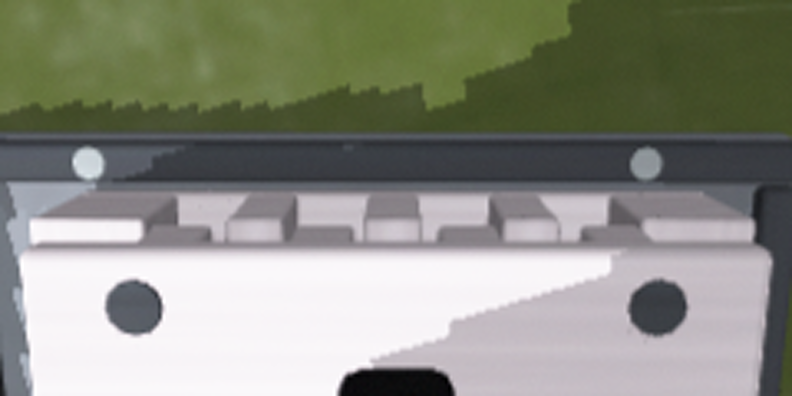

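```bash
python3 - <<'E'
from w import *
c=load("wrist5")
e,ex=s(c,120,[33,143,226,283,366,420,504,558,643,753],219.5,.048); print(e,np.diff(e),e.mean(),ex.mean())
h,hx=s(c,120,[147,208,296,353,441,498,584,644],228.5,.0519); print(h,np.diff(h),h.mean(),hx.mean())
E
```

```text
[-61.69 -42.69 -28.35 -18.5   -4.16   5.17  19.68  29.01  43.7   62.7 ] [19.   14.34  9.85 14.34  9.33 14.51  9.33 14.69 19.01] 0.4854537137830917 -44.66805958070814
[-41.23 -30.88 -15.95  -6.28   8.66  18.33  32.92  43.11] [10.35 14.93  9.67 14.93  9.67 14.59 10.18] 1.0848219774034717 -43.762454455062866
```

Call:
servo_tool(
  rows=[
    [[0,-0.6,0,0,0,0],[0,0,1.5,0,0,0],[0,0,1.5,0,0,0],[0,0,1.5,0,0,0],[0,0,1.5,0,0,0],[0,0,1.5,0,0,0],[0,0,1.5,0,0,0],[0,0,0,0,0,0],[0,0,0,0,0,0],[0,0,0,0,0,0]],
  ],
)

```text
time_s: 13.0
ee_pos: [0.5372, 0.2374, 0.1003]
orientation: [-180.0, -0.0, 168.5]
ft_force: [0.0, -0.3, -5.3]
opening: 0.177
```

```bash
python3 - <<'E'
from w import *
S=st()
print("y_dock rel o",(S["ee_pos"]-o)@y*1000,"x",(S["ee_pos"]-o)@x*1000,"z",S["ee_pos"][2]*1000)
E
```

```text
t13.00 [0.54 0.24 0.1 ] [-180.     -0.03  168.5 ] F [ 0.05 -0.26 -5.27] M [ 0.04 -0.05  0.02] op 0.177 q [-39.7  31.6  16.5 107.5 -12.7  42.7  62.3]
y_dock rel o 0.704056948905986 x 1.6271442280548636 z 100.31908922257742
```

Call:
servo_tool(
  rows=[
    [[0,-0.2,1.5,0,0,0],[0,0,2,0,0,0],[0,0,2,0,0,0],[0,0,2,0,0,0],[0,0,2,0,0,0],[0,0,2,0,0,0],[0,0,2,0,0,0],[0,0,2,0,0,0],[0,0,1,0,0,0],[0,0,0,0,0,0]],
  ],
)

```text
time_s: 14.25
ee_pos: [0.5372, 0.2372, 0.0825]
orientation: [-180.0, -0.0, 168.5]
ft_force: [-0.3, -0.3, -6.0]
opening: 0.18
```

```bash
python3 - <<'E'
from w import *
S=st()
print("y_dock rel o",(S["ee_pos"]-o)@y*1000,"x",(S["ee_pos"]-o)@x*1000,"z",S["ee_pos"][2]*1000)
E
```

```text
t14.25 [0.54 0.24 0.08] [-179.99   -0.04  168.51] F [-0.34 -0.31 -5.97] M [-0.01 -0.02 -0.06] op 0.180 q [-39.3  33.1  15.9 107.9 -13.3  40.8  62.8]
y_dock rel o 0.5099614338603827 x 1.6115897025388957 z 82.54791208030542
```

6.7 mm to go; lower gently to contact.

Call:
servo_tool(
  rows=[
    [[0,0,1,0,0,0],[0,0,1,0,0,0],[0,0,1,0,0,0],[0,0,1,0,0,0],[0,0,1,0,0,0],[0,0,1,0,0,0],[0,0,0.6,0,0,0],[0,0,0.6,0,0,0],[0,0,0.6,0,0,0],[0,0,0.6,0,0,0]],
  ],
)

```text
time_s: 15.5
ee_pos: [0.5373, 0.2373, 0.0758]
orientation: [180.0, -0.0, 168.5]
ft_force: [-4.0, -1.2, 5.6]
opening: 0.182
```

```bash
python3 - <<'E'
from w import *
S=st()
print("y_dock rel o",(S["ee_pos"]-o)@y*1000,"x",(S["ee_pos"]-o)@x*1000,"z",S["ee_pos"][2]*1000)
E
```

```text
t15.50 [0.54 0.24 0.08] [179.96  -0.05 168.52] F [-4.02 -1.23  5.6 ] M [-0.44  0.69 -0.06] op 0.182 q [-39.1  33.7  15.7 108.  -13.6  40.1  63.1]
y_dock rel o 0.63970983498659 x 1.6812070695443464 z 75.76069284169895
```

Call:
servo_tool(
  rows=[
    [[0,0,0.5,0,0,0],[0,0,0.5,0,0,0],[0,0,0.5,0,0,0],[0,0,0.5,0,0,0],[0,0,0.5,0,0,0],[0,0,0.5,0,0,0],[0,0,0,0,0,0],[0,0,0,0,0,0],[0,0,0,0,0,0],[0,0,0,0,0,0]],
  ],
)

```text
time_s: 16.75
ee_pos: [0.5373, 0.2373, 0.0758]
orientation: [179.9, -0.1, 168.5]
ft_force: [-2.7, -1.7, 3.3]
opening: 0.179
```

```bash
python3 - <<'E'
from w import *
from workcell import *
S=st()
print("z",S["ee_pos"][2]*1000)
for n in ["wrist","scene"]:
    c=capture(n);pickle.dump(c,open(f"pics/{n}6.pkl","wb"))
crop("wrist6",160,110,320,150,2.4,"d6");crop("scene6",140,110,140,130,4.5,"d7")
E
```

```text
t16.75 [0.54 0.24 0.08] [179.9   -0.06 168.53] F [-2.71 -1.67  3.28] M [-0.37  0.49 -0.01] op 0.179 q [-39.   33.7  15.6 108.  -13.6  40.   63.1]
z 75.78579723073277
```

View pics/d6.png

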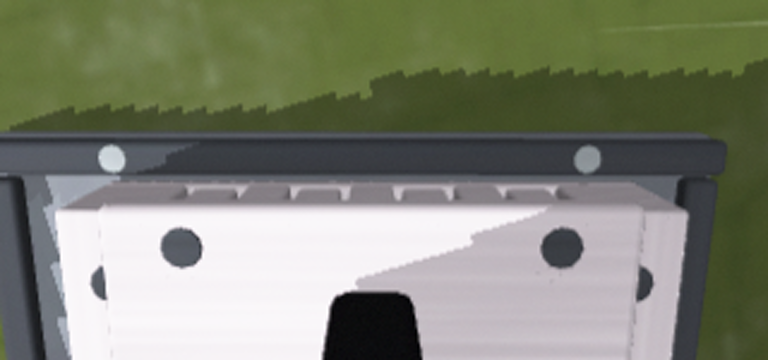

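View pics/d7.png

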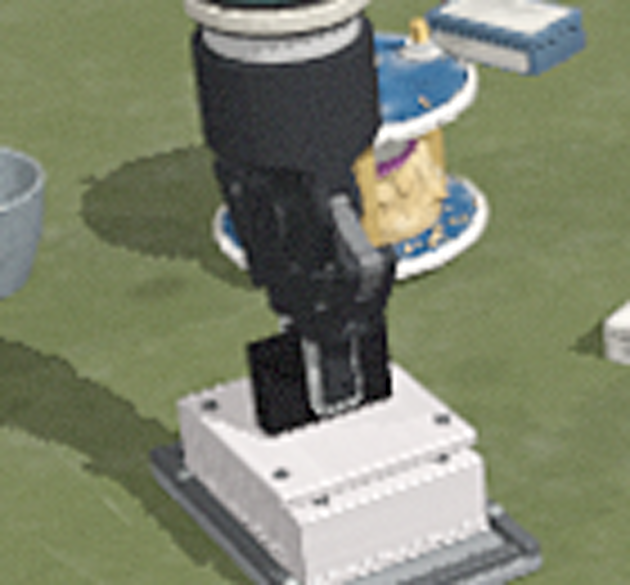

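Call:
servo_tool(
  rows=[
    [[0,0,0,0,0,0],[0,0,0,0,0,0],[0,0,0,0,0,0],[0,0,0,0,0,0],[0,0,0,0,0,0],[0,0,0,0,0,0],[0,0,0,0,0,0],[0,0,0,0,0,0],[0,0,0,0,0,0],[0,0,0,0,0,0]],
  ],
  jaw=-1,
)

```text
time_s: 18.1
ee_pos: [0.5397, 0.2383, 0.0762]
orientation: [179.7, 0.2, 168.5]
ft_force: [0.2, -0.7, -0.2]
opening: 1.001
```

Call:
servo_tool(
  rows=[
    [[0,0,-5,0,0,0],[0,0,-12,0,0,0],[0,0,-15,0,0,0],[0,0,-20,0,0,0],[0,0,-20,0,0,0],[0,0,-20,0,0,0],[0,0,-15,0,0,0],[0,0,-8,0,0,0],[0,0,0,0,0,0],[0,0,0,0,0,0]],
  ],
)

```text
time_s: 19.35
ee_pos: [0.5397, 0.238, 0.2013]
orientation: [179.5, 0.4, 168.5]
ft_force: [0.2, -0.8, 0.0]
opening: 1.002
```

```bash
python3 - <<'E'
from w import *
from workcell import *
S=st()
for n in ["wrist","scene","top"]:
    c=capture(n);pickle.dump(c,open(f"pics/{n}7.pkl","wb"));cv2.imwrite(f"pics/{n}7.png",c["img"][:,:,::-1])
crop("scene7",140,150,140,110,5,"d8")
E
```

```text
t19.35 [0.54 0.24 0.2 ] [179.53   0.4  168.5 ] F [ 0.25 -0.84  0.02] M [0.02 0.01 0.01] op 1.002 q [-41.7  23.6  18.8 104.2  -9.5  53.1  59.8]
```

View pics/wrist7.png

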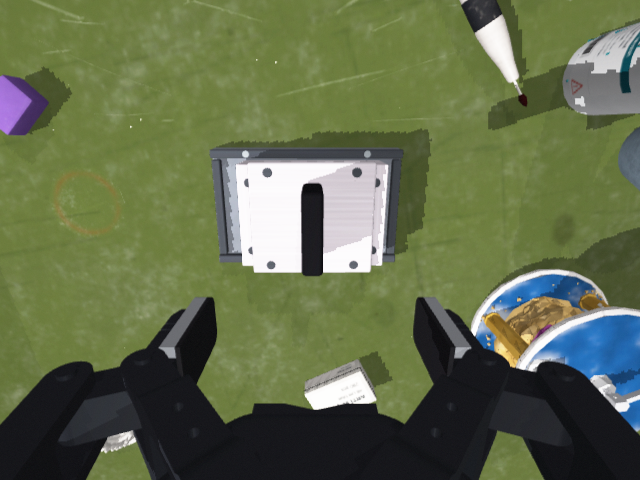

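View pics/d8.png

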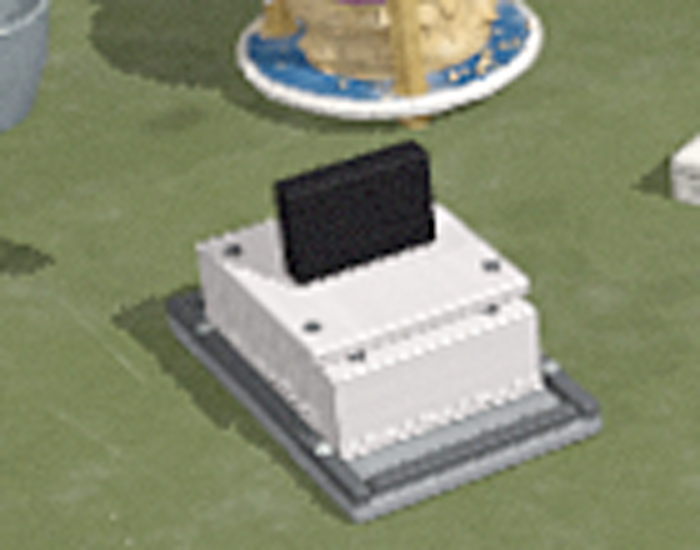

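View pics/top7.png

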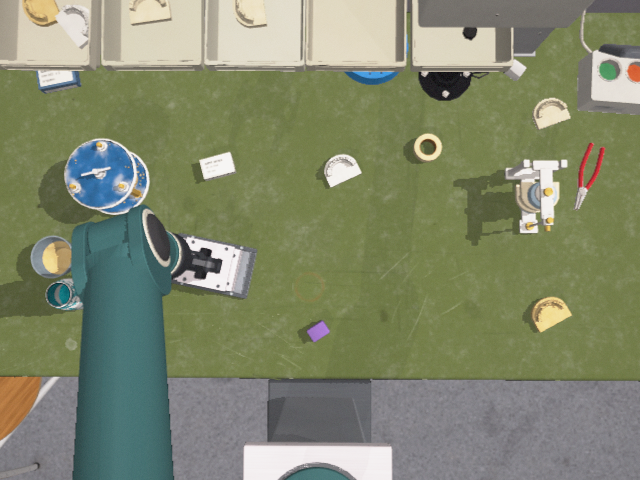

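```bash
python3 - <<'E'
from w import *
from workcell import *
np.set_printoptions(precision=4,suppress=True)
c=load("wrist7")
r=refine(c,[(267,173),(357,173),(353,265),(271,265)],7); Q=plane(c,r,.056); m=Q.mean(0); e=Q[0]+Q[1]-Q[2]-Q[3]
print("head",m,"yaw",np.degrees(np.arctan2(-e[1],-e[0])),"span",np.linalg.norm(e)/2)
b=plane(c,[(211,150),(402,150),(395,262),(221,262)],.016);bm=b.mean(0);print("bed",bm,(m-bm)@x*1000,(m-bm)@y*1000)
# bar/plate height from span 80.25 at z
for z in(.05,.056,.062,.086): 
    Q=plane(c,r,z); e=Q[0]+Q[1]-Q[2]-Q[3]; print(z,np.linalg.norm(e)/2)
S=st(); print(S["qvel"],job_done())
E
```

```text
head [0.5366 0.2372 0.056 ] yaw -11.513796994148532 span 0.08040449837311119
bed [0.5352 0.2333 0.016 ] 0.5088018683224256 4.1204880157672354
0.05 0.08214901491898569
0.056 0.08040449837311119
0.062 0.0786599818272367
0.086 0.07168191564373844
t19.50 [0.5398 0.2379 0.2011] [179.55   0.39 168.5 ] F [-0.11  0.22 -0.85] M [ 0.01 -0.02 -0.03] op 0.997 q [-41.7  23.7  18.8 104.2  -9.5  53.1  59.8]
the job is handed in; nothing more can be done
[ 0.0576  0.0858 -0.0598 -0.1528 -0.0612  0.0871 -0.0905] None
```

The finned head is meshed into the cooler, released, and the job is handed in at 19.5 s, within the 58 s limit.

**What I did:** I gripped the head by its bar at 60 N and carried it over the cooler. The wrist camera, comparing the head's fins with the slots, gave the last few millimetres of sideways alignment. I then lowered it in small steps. The fins went in without touching, and the plate met the stack at the seated height with about 12 N of contact. I pressed lightly, opened the fingers and backed straight up.

**Last checks, all good:**
- **Height:** the cover plate measures about 56 mm up, which puts the head's centre at about 59 mm, its seated height.
- **Position:** it is about 0.5 mm off the bed's middle front to back and 4 mm sideways, following the stack's offset. An earlier top-camera view put that sideways offset nearer 6 mm; both are inside the 12.5 mm limit.
- **Angle:** the head's yaw is -11.5°, matching the stack.
- **Contact and bystanders:** the wrist force was about zero after release. By eye, the bystanders had not moved in the before and after overhead images.

**Disagreements and limits:**
- Heights from the scene and top cameras read about 1–1.5 mm high, within the calibration tolerance.
- The arm overshot sideways by about 10 mm on the first descent to the bar. I corrected it before gripping.
- I could not measure contact along the arm itself. I judged it clear from the images only.

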